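# Seat the lugged lid of the used-battery canister

### The job

The red lid of the used-battery canister was put back out of line, so it rides high on its two hidden lugs. Take it by its bar grip and turn it clockwise, without taking it off the canister, until the lugs drop into their gaps and the lid is fully home; then let go of it. The blue-lidded canister is already closed: leave its lid as it is.

Things in the scene. Friction and masses are not known exactly. Their poses are not given: they have to be found in the camera images.
- red_lid: Red lid, 120 g, flange 94 mm wide. Origin: axis, flange underside; z up. Flange top +6 mm; bar grip along x, 56 long, 14 wide, from +6 to +42 mm, yellow stripe on top. Hidden below: 16 mm deep plug (1.5 mm play), two lugs at +x and -x, under the bar's ends, 8 mm deep. Starts riding 8 mm proud (origin z 88 mm), turned 0.5 to 1.2 rad counter-clockwise from above. Same after a half turn.
- battery_canister: White canister, red band, fixed to the table, 94 mm wide, 80 mm high. Origin: centre of underside, on the table; z up. Gaps for the lugs in the rim's ledge at its +x and -x, marked by black tabs with a yellow stroke just under the rim. With the bar within 10 degrees of the tabs' line the lid drops 8 mm under its weight or a light push (origin z 80 mm): home, no further turn.
- blue_lid: Blue lid, same shape and axes as the red one, loose, already fully home on the blue-banded canister (origin 80 mm above the table). To be left as it is.
- clip_canister: White canister with a blue band, fixed to the table, same shape and axes as the red-banded one. Not to be worked on.
Things that resemble listed ones, but are neither listed nor needed, are in the scene too. Of the things like the red_lid, leave any that is green; of the rest the larger one is meant.

How it is judged:
At the end, for the whole second after the job is handed in: The red lid lies fully home on the red-banded canister: flange within 3 mm of the rim, centred within 10 mm, level, its bar within 0.30 rad of the line of the tabs, at rest. The blue lid is still home on its own canister, within 3 mm in height and 10 mm sideways (z of red_lid in the frame of battery_canister between 0.076 and 0.083 m and horizontal distance between red_lid and battery_canister below 0.01 m and angle between the x axis of red_lid and the x axis of battery_canister, either way round below 0.3 rad and angle between red_lid's own z axis and vertical below 0.06 rad and linear speed of red_lid below 0.02 m/s and z of blue_lid in the frame of clip_canister below 0.083 m and horizontal distance between blue_lid and clip_canister below 0.01 m); the robot touches nothing.
It fails at once if the red lid is taken off its canister (lifted more than 12 mm above where it rode at the start) (z of red_lid in the frame of battery_canister above 0.1 m).
It fails at once if the blue lid is disturbed (moved more than 10 mm) (distance of blue_lid from where it was at the start of the episode above 0.01 m).
It also fails if it takes over 32 s, if anything falls off the work surface, if the arm or the gripper's body presses on something with over 40 N, if the wrist force passes 120 N, or if a joint passes its speed limit or range.

### The arm

A 6-joint arm with a two-finger parallel gripper is mounted at the origin on a cart in front of the work surface, level with it; the furniture and walls round the work are solid. World frame = base frame: x ahead of the robot, y to its left, z up, the work surface at z = 0. Lengths are in m, angles in rad, forces in N, time in s.
With the tool pointing down it reaches from about 0.35 to 0.85 m from the base axis. Payload 8.1 kg.
Tool frame: the origin (TCP) lies midway between the tips of the shut fingers; the grasp point (between the pads) lies 19 mm behind it; z points along the fingers, y is the line along which they close (so a half turn about z gives the same grasp; the last joint's range is limited). The gripper opens to 85 mm and grips with 20 to 120 N. Pads are 22 mm wide; open, the fingers measure 114 mm over their backs; the gripper's body (76 mm by 85 mm) begins 54 mm behind the grasp point. The pads swing forward as they close: fully open they stand 13 mm farther back than shut.
Start: joints at [-1.421, 0.13, 1.488, -0, 1.523, -0.085], TCP at [0.14, -0.584, 0.231] pointing down, gripper open.
Joint ranges: [-2.96, 2.96], [-0.89, 2.26], [0.02, 2.5], [-1.34, 4.48], [0, 2.73], [-2.66, 2.66]. Speed limits (rad/s): [2.39, 2.39, 2.79, 3.14, 3.14, 3.14].

### API

Orientations are given as a 3x3 rotation matrix whose columns are the frame's x, y, z axes.
In Python, from workcell import bot, vision gives the robot as it stands.
- The arm moves only by the shell command python3 -m creep 'ROWS' [FORCE]. ROWS is JSON, a list that holds one entry, the list of rows, each a list of 7 numbers: the turn, a rotation vector about the tool's x, y, z in rad, then the shift along the tool's x, y, z in m, then the opening, from 0 (shut) to 1 (fully open). A call has exactly 5 rows; each row is the pose to reach, as a shift and turn from the pose commanded when the call began, along the tool's axes at that moment; what a row does not reach only later rows make up. A row lasts 1/10 s, in which the tool goes at most 50 mm and 8.59 degrees, less where a joint would pass 70% of its speed; a pose out of reach is approached as far as the arm can. A call with a gripper value outside its range is refused whole. The fingers move at their own pace and stop on an object; FORCE is the grip in N (left out, the last holds). Time passes only in rows, so rows that repeat a pose let the fingers close, or fill a call up. It gives the time, the measured TCP pose, the force, the opening and the grip force at its end, in the units of the state.
- bot.get_state(): the state, without advancing time (a new reading comes with each control period).
- vision.get_image(name): name is "scene" or "top" or "wrist"; returns the picture (400x640x3 uint8, red, green, blue); there is no depth.
- vision.camera_model(name): a dict with "fx", "fy", "cx", "cy" (pixels), "k1" (the pictures are not rectified: a ray, as slopes to the right and down, at radius r is drawn at 1 + k1 r^2 times it, then the intrinsics apply), "R" (3x3) and "t" (3): a world point X has camera coordinates R X + t; the wrist camera has in their place "T_tool_cam" (4x4, takes a point from camera to tool coordinates, whose origin is the TCP and whose axes are the flange's). Camera axes: x right, y down, z forward; pixel columns grow to the right and rows downward; lengths in m; the calibration is good to about 2 mm. A picture is of the moment at which its call begins: read the wrist's pose just before it. camera_model takes no time and is no camera call.
- bot.sign_off(): hands the job in; it is judged then, once.
The state is a dict: "time_s": time; "joint_positions": joint angles; "joint_vel": joint speeds; "joint_torque": joint torques, N m; "tool_pos": TCP position; "tcp_rot": TCP orientation; "wrist_force": force on the tool from outside, world axes, zero at the start; "ft_torque": the same for the moment, N m; "grip_width": opening from 0.0 (shut) to 1.0 (fully open); "grasp_force": force on a finger pad.
Only numpy, scipy, OpenCV 4.12 (cv2) and the standard library are available. Lean on these libraries where they do the work, as an engineer would, in place of code of your own. Each camera call takes 0.05 s, during which the arm holds its last target. There are 200 camera calls.

## Working session

There is one attempt and no reset: what is moved stays moved. The work goes in short steps, Python scripts to look and compute and a shell command to move; the robot and the scene stay as the last step left them, time stands still between calls to the robot, and variables do not carry over. Pictures are saved under pics/ and viewed, at most 10 in all, crops included, and the job is handed in when it is done.

```bash
mkdir -p pics
python3 - <<'E'
from workcell import bot, vision
import cv2,numpy as np
s=bot.get_state();print(s['time_s'],s['tool_pos'],s['tcp_rot'],s['grip_width'])
for n in("scene","top"):
    im=vision.get_image(n);cv2.imwrite(f"pics/{n}0.png",im[:,:,::-1]);m=vision.camera_model(n);print(n,m)
print(vision.camera_model("wrist"))
E
```

```text
0.0 [ 0.13951958 -0.58299004  0.23026488] [[ 9.72559376e-01  2.32654599e-01 -3.13723590e-04]
 [ 2.32654783e-01 -9.72557726e-01  1.79466362e-03]
 [ 1.12422443e-04 -1.81840622e-03 -9.99998340e-01]] 1.0059158984253604
scene {'fx': 383.23285736958167, 'fy': 383.23285736958167, 'cx': 324.03227075716734, 'cy': 198.39075221717127, 'k1': -0.09350936688234271, 'R': array([[-0.88055573, -0.47383603,  0.01005102],
       [-0.24598159,  0.43878834, -0.86426723],
       [ 0.40511068, -0.76350783, -0.50293253]]), 't': array([0.45873083, 0.19465828, 0.66153476])}
top {'fx': 518.9229938137322, 'fy': 518.9229938137322, 'cx': 316.9251779769171, 'cy': 200.19653247085813, 'k1': -0.03345240842814487, 'R': array([[ 0.00489647, -0.99991763,  0.01186397],
       [-0.99233378, -0.00632376, -0.12342481],
       [ 0.12348967, -0.01116867, -0.99228301]]), 't': array([-0.01731179,  0.55146379,  1.2102975 ])}
{'fx': 357.45325533238935, 'fy': 357.45325533238935, 'cx': 320.6240255844245, 'cy': 196.19554749442085, 'k1': -0.05434899507050372, 'T_tool_cam': array([[-6.64961990e-04, -9.47695415e-01, -3.19175436e-01,
         8.12996666e-02],
       [ 9.99998983e-01, -2.27503109e-04, -1.40787044e-03,
        -3.63288000e-04],
       [ 1.26161896e-03, -3.19176047e-01,  9.47694602e-01,
        -1.42326308e-01],
       [ 0.00000000e+00,  0.00000000e+00,  0.00000000e+00,
         1.00000000e+00]])}
```

View pics/scene0.png

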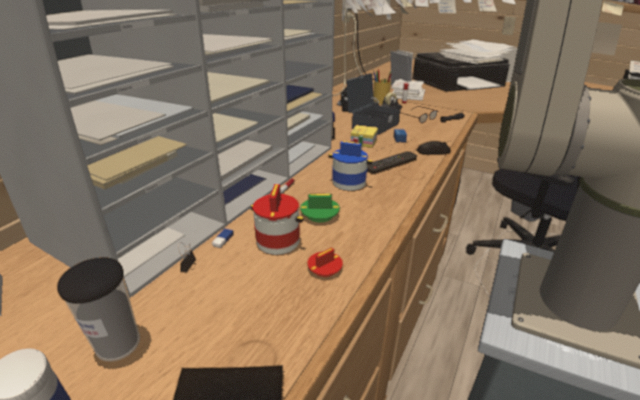

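View pics/top0.png

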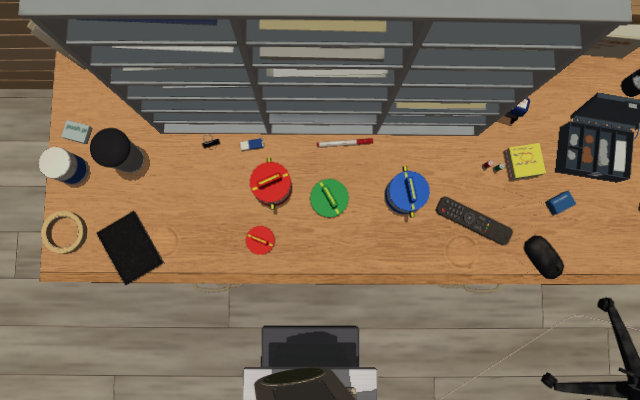

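The scene view shows the red lid on its canister at about (277,208). In the top view its centre is near (271,183), with the bar at about (269,181) and tabs near (269,160) and (275,208). The small red decoy is at (260,240), the green one at (330,198) and the blue at (408,192).

```bash
cat > h.py <<'E'
import cv2,numpy as np
from workcell import bot,vision
def K(m): return np.array([[m['fx'],0,m['cx']],[0,m['fy'],m['cy']],[0,0,1]])
def ext(n,s=None):
    m=vision.camera_model(n)
    if n!='wrist': return m,m['R'],m['t']
    T=np.eye(4);T[:3,:3]=s['tcp_rot'];T[:3,3]=s['tool_pos'];W=np.linalg.inv(T@m['T_tool_cam']);return m,W[:3,:3],W[:3,3]
def ray(e,p):
    m,R,t=e
    u=cv2.undistortPoints(np.array([[p]],float),K(m),np.array([m['k1'],0,0,0,0.]))[0,0]
    return -R.T@t, R.T@np.array([u[0],u[1],1])
def onz(e,p,z):
    o,d=ray(e,p);return o+d*(z-o[2])/d[2]
def tri(e1,p1,e2,p2):
    o1,d1=ray(e1,p1);o2,d2=ray(e2,p2)
    a=np.linalg.lstsq(np.c_[d1,-d2],o2-o1,rcond=None)[0]
    x,y=o1+a[0]*d1,o2+a[1]*d2
    return (x+y)/2,np.linalg.norm(x-y)
def blobs(im,lo,hi,roi,amin=4):
    h=cv2.cvtColor(im,cv2.COLOR_RGB2HSV);k=cv2.inRange(h,lo,hi)
    x0,y0,x1,y1=roi;z=np.zeros_like(k);z[y0:y1,x0:x1]=k[y0:y1,x0:x1]
    n,l,st,c=cv2.connectedComponentsWithStats(z)
    out=[]
    for i in range(1,n):
        if st[i,4]<amin: continue
        q=np.argwhere(l==i)[:,::-1].astype(float);w,v=np.linalg.eigh(np.cov(q.T));d=v[:,1]
        pr=(q-c[i])@d;out.append((st[i,4],c[i],c[i]+d*pr.min(),c[i]+d*pr.max(),st[i,:4]))
    return sorted(out,key=lambda b:-b[0])
E
python3 - <<'E'
from h import *
np.set_printoptions(precision=4,suppress=True)
E={n:ext(n) for n in('top','scene')}
I={n:cv2.imread(f'pics/{n}0.png')[:,:,::-1].copy() for n in E}
Y=((20,130,90),(36,255,255))
roi={'top':(240,150,305,222),'scene':(240,175,325,260)}
for n in E:
    print(n)
    for b in blobs(I[n],*Y,roi[n]): print('  yel',b)
    for b in blobs(I[n],(0,170,60),(8,255,255),roi[n],40): print('  red',b)
a=cv2.resize(I['top'][145:225,235:310],None,fx=6,fy=6,interpolation=2)
b=cv2.resize(I['scene'][175:260,240:325],None,fx=4,fy=4,interpolation=2)
c=np.zeros((480,800,3),np.uint8);c[:,:450]=a;c[:340,455:795]=b
cv2.imwrite('pics/c1.png',c[:,:,::-1])
E
```

```text
top
  yel (np.int32(38), array([268.2105, 179.1579]), array([277.1078, 175.2452]), array([259.0768, 183.1745]), array([259, 175,  19,   9], dtype=int32))
  yel (np.int32(16), array([268.5  , 159.125]), array([267.9895, 157.0025]), array([269.0084, 161.2385]), array([267, 157,   4,   5], dtype=int32))
  yel (np.int32(14), array([271.9286, 206.1429]), array([271.6491, 203.9184]), array([272.1749, 208.1037]), array([271, 204,   3,   5], dtype=int32))
  yel (np.int32(9), array([284.7778, 174.8889]), array([286.9494, 173.8901]), array([282.8886, 175.7578]), array([283, 174,   5,   3], dtype=int32))
  yel (np.int32(9), array([254.2222, 188.1111]), array([256.1114, 187.2422]), array([252.0506, 189.1099]), array([252, 187,   5,   3], dtype=int32))
  red (np.int32(1209), array([269.6485, 181.9975]), array([265.4125, 162.1252]), array([274.3104, 203.868 ]), array([250, 162,  42,  44], dtype=int32))
scene
  yel (np.int32(27), array([318.0741, 194.1481]), array([324.0281, 194.4542]), array([310.0137, 193.7338]), array([310, 193,  15,   3], dtype=int32))
  yel (np.int32(17), array([299.5882, 217.4118]), array([302.0347, 217.7447]), array([296.992 , 217.0585]), array([297, 216,   6,   4], dtype=int32))
  yel (np.int32(10), array([303. , 206.5]), array([301. , 206.5]), array([305. , 206.5]), array([301, 206,   5,   2], dtype=int32))
  yel (np.int32(6), array([274.8333, 188.5   ]), array([275.8093, 185.9276]), array([273.8993, 190.9618]), array([274, 186,   3,   6], dtype=int32))
  red (np.int32(862), array([275.594 , 205.6415]), array([297.9904, 203.878 ]), array([251.9608, 207.5025]), array([252, 185,  47,  35], dtype=int32))
  red (np.int32(453), array([277.6004, 239.4106]), array([298.5982, 238.0178]), array([256.3859, 240.8178]), array([256, 229,  43,  19], dtype=int32))
  red (np.int32(79), array([316.962 , 256.7975]), array([324.106 , 256.4937]), array([308.9209, 257.1394]), array([309, 252,  16,   8], dtype=int32))
```

View pics/c1.png

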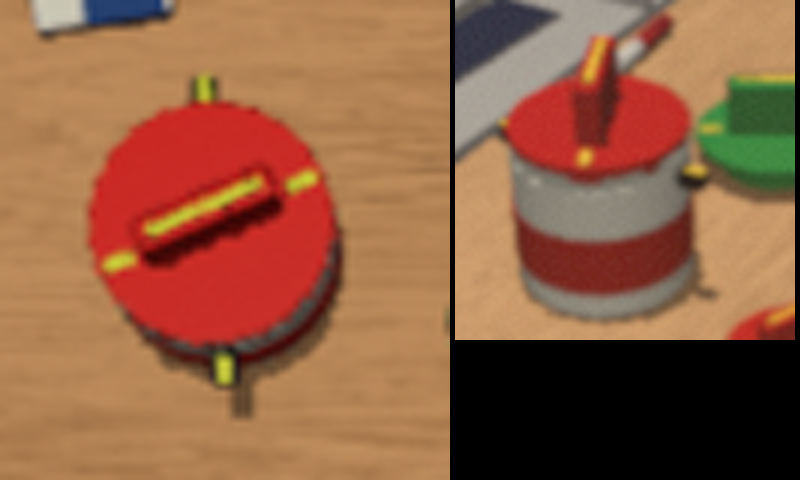

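Run:
```python
from h import *
np.set_printoptions(precision=4,suppress=True)
t,s=ext('top'),ext('scene')
c,g=tri(t,(268.2,179.2),s,(275.2,190));print('stripe',c,g)
n,g=tri(t,(271.9,206.1),s,(299.6,217.4));print('tab near',n,g)
ang=lambda a,b:np.degrees(np.arctan2(*(b-a)[1::-1]))
a,b=[onz(t,p,c[2]) for p in((254.2,188.1),(284.8,174.9))]
print('stripe', onz(t,(268.2,179.2),c[2]),'flange marks dir',ang(onz(t,(254.2,188.1),.094),onz(t,(284.8,174.9),.094)))
T1,T2=onz(t,(271.9,206.1),n[2]),onz(t,(268.5,159.1),n[2]);print('tabs',T1,T2,(T1+T2)/2,np.linalg.norm(T1-T2),ang(T1,T2))
print('stripe dir',ang(onz(t,(259.1,183.2),c[2]),onz(t,(277.1,175.2),c[2])))
print('red centroid @.094',onz(t,(269.65,182),.094), 'flange ends mid',onz(t,(269.5,181.5),.094))
print('green',onz(t,(330,198),.05),'blue',onz(t,(408,192),.1),'small',onz(t,(260,240),.03))
for p in((163,133),(480,133)):print('shelf',onz(t,p,0))
S=bot.get_state();R=np.array(S['tcp_rot']);print(np.degrees(np.arctan2(R[1,0],R[0,0])))
```

```text
stripe [0.5846 0.0945 0.1266] 0.004446670553784743
tab near [0.5308 0.0897 0.0757] 0.002623686083201646
stripe [0.5865 0.0957 0.1266] flange marks dir -65.93216899299198
tabs [0.532  0.0903 0.0757] [0.6426 0.1    0.0757] [0.5873 0.0952 0.0757] 0.1110110357143379 5.011958596353497
stripe dir -65.2767813811144
red centroid @.094 [0.5854 0.095  0.094 ] flange ends mid [0.5866 0.0953 0.094 ]
green [ 0.555 -0.045  0.05 ] blue [ 0.5635 -0.2212  0.1   ] small [0.4557 0.1209 0.03  ]
shelf [0.723  0.3719 0.    ]
shelf [ 0.7294 -0.4255  0.    ]
13.454811759744759
```

The measured points agree with the text: tab span 111 mm, tab height 76 mm, stripe about 127 mm against 130 mm if proud. The bar lies about 110° counter-clockwise of the tab line (modulo 180°), so I will look closer from above before turning it.

```bash
cat > to.py <<'E'
import sys
from h import *
from scipy.spatial.transform import Rotation as Ro
np.set_printoptions(precision=4,suppress=True)
x,y,z,a=map(float,sys.argv[1:5]);a=np.radians(a);s=bot.get_state();R=np.array(s['tcp_rot'])
G=np.array([[np.cos(a),np.sin(a),0],[np.sin(a),-np.cos(a),0],[0,0,-1]])
print(s['time_s'],'pos',s['tool_pos'],'yaw',np.degrees(np.arctan2(R[1,0],R[0,0])),'j',np.array(s['joint_positions']),'f',np.array(s['wrist_force']),'g',s['grip_width'],s['grasp_force'])
print('turn',Ro.from_matrix(R.T@G).as_rotvec(),'shift',R.T@(np.array([x,y,z])-s['tool_pos']))
E
python3 to.py .587 .095 .23 114.5
```

```text
0.1 pos [ 0.1395 -0.583   0.2304] yaw 13.454811759744759 j [-1.4214  0.1311  1.4892  0.      1.523  -0.0854] f [0.073  0.2815 0.8491] g 0.9982270700223272 0.0
turn [-0.0011 -0.0016 -1.7636] shift [ 0.5929 -0.5553  0.0014]
```

```bash
python3 -m creep '[[[0,0,-0.1,0.034,-0.032,0,1],[0,0,-0.2,0.068,-0.064,0,1],[0,0,-0.3,0.102,-0.096,0,1],[0,0,-0.4,0.136,-0.128,0,1],[0,0,-0.5,0.17,-0.16,0,1]]]'; python3 to.py .587 .095 .23 114.5
```

```text
time_s: 0.6
tool_pos: [0.2682, -0.3865, 0.2308]
tcp_rot: [[0.74, 0.673, -0.0], [0.673, -0.74, 0.001], [0.0, -0.001, -1.0]]
wrist_force: [0.7, 0.8, 0.5]
grip_width: 0.995
grasp_force: 0.0
0.6 pos [ 0.2682 -0.3865  0.2308] yaw 42.30950857161028 j [-1.0733 -0.2263  1.8344  0.0001  1.5341 -0.241 ] f [0.6628 0.7921 0.4774] g 0.9945387686803047 0.0
turn [-0.0003 -0.0006 -1.26  ] shift [ 0.5599 -0.1415  0.001 ]
```

```bash
python3 -m creep '[[[0,0,-0.1,0.046,-0.012,0,1],[0,0,-0.2,0.092,-0.024,0,1],[0,0,-0.31,0.138,-0.035,0,1],[0,0,-0.42,0.184,-0.046,0,1],[0,0,-0.52,0.23,-0.058,0,1]]]' >/dev/null; python3 to.py .587 .095 .23 114.5
```

```text
1.1 pos [ 0.4    -0.1893  0.2311] yaw 72.13794420433453 j [-0.5579 -0.3092  1.9021 -0.0001  1.5487 -0.2462] f [ 1.5214  0.2339 -0.3101] g 0.9936254631581808 0.0
turn [ 0.      0.0001 -0.7394] shift [0.328  0.0907 0.0011]
```

```bash
python3 -m creep '[[[0,0,-0.1,0.046,0.012,0,1],[0,0,-0.2,0.092,0.025,0,1],[0,0,-0.31,0.138,0.037,0,1],[0,0,-0.42,0.184,0.05,0,1],[0,0,-0.52,0.22,0.06,0,1]]]' >/dev/null; python3 to.py .587 .095 .23 114.5
```

```text
1.6 pos [0.5256 0.0019 0.2308] yaw 102.01736344113276 j [-0.0941 -0.0708  1.6943  0.0003  1.5186 -0.3039] f [ 0.7572 -0.7201  0.4491] g 0.998313801201866 0.0
turn [-0.0003 -0.0005 -0.2179] shift [0.0783 0.0794 0.0008]
```

```bash
python3 -m creep '[[[0,0,-0.07,0.025,0.027,0,1],[0,0,-0.14,0.05,0.054,0,1],[0,0,-0.19,0.066,0.07,0,1],[0,0,-0.19,0.066,0.07,0,1],[0,0,-0.19,0.066,0.07,0,1]]]' >/dev/null; python3 to.py .587 .095 .23 114.5
python3 - <<'E'
from h import *
import pickle
s=bot.get_state();im=vision.get_image('wrist');cv2.imwrite('pics/w1.png',im[:,:,::-1]);pickle.dump(s,open('w1.pkl','wb'))
for b in blobs(im,(20,130,90),(36,255,255),(0,0,640,400),30):print(*b)
E
```

```text
2.1 pos [0.5796 0.0783 0.2305] yaw 112.58571758213124 j [ 0.0468  0.0917  1.5312 -0.0004  1.5203 -0.3474] f [-0.1846  0.4957 -0.5583] g 0.9997915523893609 0.0
turn [-0.0016 -0.0002 -0.0334] shift [0.0126 0.0132 0.0005]
298 [336.24496644 176.51342282] [335.66533599 146.96732971] [336.84387696 207.04229847] [333 147   7  61]
187 [255.02139037 271.24064171] [277.08829474 268.7974915 ] [232.85548876 273.69475246] [233 267  45   9]
108 [210.63888889  68.        ] [222.33031458  54.28150675] [197.91618774  82.92857198] [197  54  27  30]
91 [333.56043956 118.41758242] [333.65114964 110.97138614] [333.46800057 126.00570122] [331 111   6  16]
82 [271.12195122 142.14634146] [277.3139851  144.13549501] [264.94767208 140.16289152] [265 138  14   9]
71 [396.07042254 181.23943662] [400.96290631 182.19076509] [390.36365969 180.12977408] [390 177  12   9]
53 [226.69811321 259.11320755] [232.04108337 258.85710424] [220.97065271 259.38774053] [221 257  12   5]
52 [294.11538462 251.40384615] [299.2353543  250.69142507] [288.87928103 252.13242675] [289 249  11   6]
42 [237.30952381  46.73809524] [240.2176051   43.17773875] [234.29725834  50.42600415] [234  43   8   9]
31 [198.80645161  91.74193548] [201.66961173  88.69004327] [196.33508708  94.37620597] [196  89   7   7]
```

View pics/w1.png

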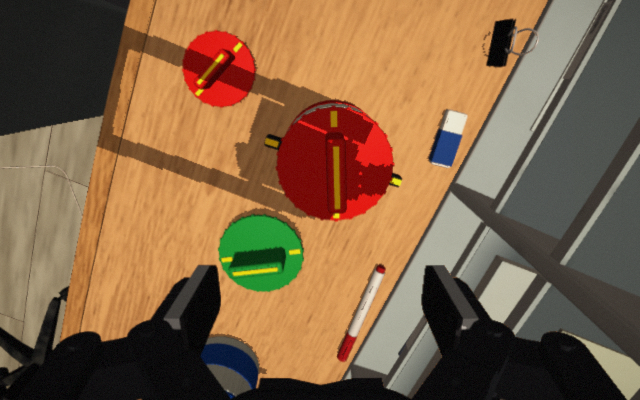

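The wrist view shows the bar nearly vertical at (336,177), and the tabs at (271,142) and (396,181). This confirms it: clockwise to the tab line is about 110°.

Run:
```python
from h import *
import pickle
np.set_printoptions(precision=4,suppress=True)
s=pickle.load(open('w1.pkl','rb'));w=ext('wrist',s);t=ext('top');sc=ext('scene')
ang=lambda a,b:np.degrees(np.arctan2(*(b-a)[1::-1]))
for n,p,q in(('stripe',(336.2,176.8),(268.2,179.2)),('tab-',(271.1,142.1),(271.9,206.1)),('tab+',(396.1,181.2),(268.5,159.1)),('mark',(333.6,118.4),(254.2,188.1))):
    print(n,tri(w,p,t,q),tri(w,p,sc,(275.2,190))if n=='stripe' else '')
a,b=onz(w,(335.7,147),.128),onz(w,(336.8,207),.128);print('stripe',a,b,(a+b)/2,ang(b,a))
a,b=onz(w,(271.1,142.1),.0757),onz(w,(396.1,181.2),.0757);print('tabs',a,b,(a+b)/2,ang(a,b),np.linalg.norm(a-b))
```

```text
stripe (array([0.5849, 0.0957, 0.1271]), np.float64(0.003082982061544201)) (array([0.5826, 0.0952, 0.127 ]), np.float64(0.001938134268537187))
tab- (array([0.5302, 0.0907, 0.0807]), np.float64(0.002842581653827315)) 
tab+ (array([0.6421, 0.0998, 0.0733]), np.float64(0.0020463455057092026)) 
mark (array([0.5689, 0.1299, 0.0997]), np.float64(0.002919485679226188)) 
stripe [0.5744 0.1155 0.128 ] [0.5926 0.0752 0.128 ] [0.5835 0.0954 0.128 ] 114.3431602522613
tabs [0.5287 0.0903 0.0757] [0.6403 0.0999 0.0757] [0.5845 0.0951 0.0757] 4.908944917571652 0.11209460555806361
```

```bash
python3 to.py .585 .0953 .15 114.4
```

```text
2.15 pos [0.5795 0.0777 0.2307] yaw 112.5310359975276 j [ 0.0458  0.0908  1.5318 -0.0004  1.5203 -0.3474] f [ 0.0073  0.0846 -0.4975] g 0.9957703500444944 0.0
turn [-0.0013 -0.0001 -0.0326] shift [0.0142 0.0119 0.0807]
```

```bash
python3 -m creep '[[[0,0,-0.016,0.007,0.006,0.02,1],[0,0,-0.033,0.014,0.012,0.045,1],[0,0,-0.033,0.014,0.012,0.065,1],[0,0,-0.033,0.014,0.012,0.08,1],[0,0,-0.033,0.014,0.012,0.08,1]]]' >/dev/null; python3 to.py .585 .0953 .1 114.4
python3 - <<'E'
from h import *
np.set_printoptions(precision=4,suppress=True)
s=bot.get_state();im=vision.get_image('wrist');cv2.imwrite('pics/w2.png',im[:,:,::-1]);w=ext('wrist',s)
for b in blobs(im,(20,130,90),(36,255,255),(200,0,450,400),60)[:6]:
    p,q=onz(w,b[2],.128),onz(w,b[3],.128);print(b[0],b[1],onz(w,b[1],.128),np.degrees(np.arctan2(*(p-q)[1::-1])),np.linalg.norm(p-q))
E
```

```text
2.65 pos [0.5838 0.0946 0.1486] yaw 114.3747839475405 j [ 0.074   0.164   1.6041 -0.0002  1.3782 -0.3513] f [-0.363  -0.3735 -0.2058] g 1.0009158451823057 0.0
turn [-0.0044 -0.0014 -0.0004] shift [0.0001 0.0016 0.0486]
630 [322.6 245.1] [0.5831 0.0964 0.128 ] 114.7599833648313 0.044891694713794825
193 [228.3782 334.6062] [0.558  0.0238 0.128 ] 30.37031656085205 0.023679393418944705
163 [322.5153 158.4601] [0.5646 0.1369 0.128 ] 114.74572644786701 0.00950350448243581
147 [239.9048 184.1429] [0.5338 0.1093 0.128 ] 4.3173824364506315 0.008360350179135374
100 [403.78 238.27] [0.6186 0.1167 0.128 ] -2.9703746448732136 0.006883317296837268
71 [273.3944 306.3239] [0.574 0.052 0.128] 29.965672289059842 0.007188309772126892
```

View pics/w2.png

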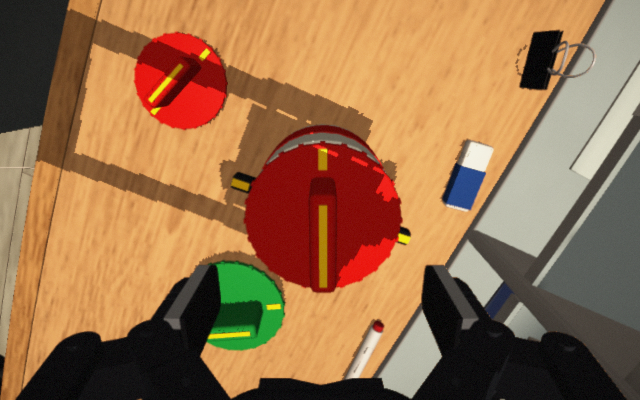

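The bar is centred between the fingers (column 323) and parallel to the pads, so I descend and close.

```bash
python3 -m creep '[[[0,0,0,0,0,0.015,1],[0,0,0,0.001,0,0.03,1],[0,0,0,0.001,0,0.042,1],[0,0,0,0.001,0,0.048,1],[0,0,0,0.001,0,0.048,1]]]' 40 >/dev/null; python3 to.py .585 .0953 .1 114.4
python3 -m creep '[[[0,0,0,0,0,0,0.5],[0,0,0,0,0,0,0],[0,0,0,0,0,0,0],[0,0,0,0,0,0,0],[0,0,0,0,0,0,0]]]' 40; python3 to.py .585 .0953 .1 114.4
```

```text
3.2 pos [0.5843 0.0965 0.1015] yaw 114.47094319316862 j [ 0.0772  0.2086  1.6436 -0.      1.2922 -0.3499] f [-0.0841 -0.042   0.3779] g 1.0004012800206679 0.0
turn [-0.0026 -0.0009  0.0012] shift [-0.0014  0.0002  0.0015]
time_s: 3.7
tool_pos: [0.5855, 0.0966, 0.1036]
tcp_rot: [[-0.414, 0.91, 0.0], [0.91, 0.414, 0.0], [-0.0, 0.0, -1.0]]
wrist_force: [2.3, 0.9, -0.7]
grip_width: 0.152
grasp_force: 45.4
3.7 pos [0.5855 0.0966 0.1036] yaw 114.46834277114915 j [ 0.0771  0.2066  1.6418 -0.      1.2927 -0.35  ] f [ 2.2844  0.9183 -0.7379] g 0.15196701445386343 45.405460596084595
turn [0.0004 0.0002 0.0012] shift [-0.0009 -0.001   0.0036]
```

```bash
python3 -m creep '[[[0,0,0.1,0,0,0,0],[0,0,0.2,0,0,0,0],[0,0,0.3,0,0,0,0],[0,0,0.4,0,0,0,0],[0,0,0.5,0,0,0,0]]]' 40 |tail -3; python3 to.py .585 .0955 .1036 4.9
```

```text
wrist_force: [-0.1, 0.4, 1.2]
grip_width: 0.158
grasp_force: 45.2
4.2 pos [0.5855 0.0966 0.1035] yaw 85.58524748800362 j [0.0771 0.2067 1.6419 0.     1.2926 0.1542] f [-0.0776  0.3987  1.1772] g 0.15752021143118203 45.214828848838806
turn [ 0.0002 -0.0003  1.4082] shift [-0.0012 -0.0004 -0.0001]
```

```bash
python3 -m creep '[[[0,0,0.12,0,0,0,0],[0,0,0.24,0,0,0,0],[0,0,0.36,0,0,0,0],[0,0,0.48,0,0,0,0],[0,0,0.6,0,0,0,0]]]' 40 |tail -3;python3 -m creep '[[[0,0,0.12,0,0,0,0],[0,0,0.24,0,0,0,0],[0,0,0.36,0,0,0,0],[0,0,0.48,0,0,0,0],[0,0,0.6,0,0,0,0]]]' 40 |tail -3; python3 to.py .585 .0955 .1036 4.9
python3 - <<'E'
from h import *
im=vision.get_image('wrist');cv2.imwrite('pics/w3.png',im[:,:,::-1])
E
```

```text
wrist_force: [0.2, -0.3, 1.0]
grip_width: 0.157
grasp_force: 45.2
wrist_force: [0.5, -1.5, -0.4]
grip_width: 0.155
grasp_force: 45.1
5.2 pos [0.5854 0.0964 0.1034] yaw 16.78052391060345 j [ 0.077   0.2068  1.642  -0.0003  1.2928  1.355 ] f [ 0.5415 -1.5343 -0.3579] g 0.15503839366151462 45.13800859451294
turn [ 0.0003 -0.      0.2074] shift [-0.0006  0.0008 -0.0002]
```

View pics/w3.png

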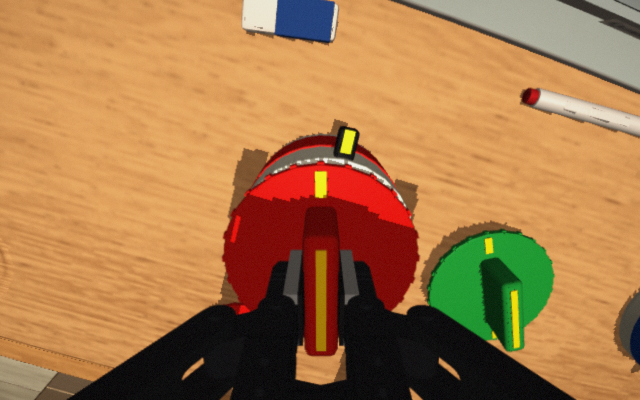

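The lid turned with the grip: the flange mark is at (321,184) and the tab at (346,142), about 12° still to go. I finish the turn, then push down lightly.

```bash
python3 -m creep '[[[0,0,0.1,0,0,0,0],[0,0,0.2,0,0,0,0],[0,0,0.207,0,0,0.002,0],[0,0,0.207,0,0,0.004,0],[0,0,0.207,0,0,0.006,0]]]' 40 |tail -5; python3 -m creep '[[[0,0,0,0,0,0.001,0],[0,0,0,0,0,0.002,0],[0,0,0,0,0,0.003,0],[0,0,0,0,0,0.003,0],[0,0,0,0,0,0.003,0]]]' 40 |tail -3; python3 to.py .585 .0955 .0954 4.9
```

```text
tool_pos: [0.5856, 0.0963, 0.0973]
tcp_rot: [[0.996, 0.094, 0.001], [0.094, -0.996, -0.0], [0.001, 0.0, -1.0]]
wrist_force: [1.0, -2.4, 1.7]
grip_width: 0.155
grasp_force: 45.2
wrist_force: [-4.1, -4.6, 8.8]
grip_width: 0.152
grasp_force: 46.4
6.25 pos [0.5856 0.0963 0.0955] yaw 5.251062499905685 j [ 0.077   0.2153  1.6476 -0.0005  1.2782  1.5563] f [-4.0622 -4.5975  8.8305] g 0.152076993477462 46.42563343048096
turn [ 0.0005 -0.0005  0.0061] shift [-0.0006  0.0008  0.0001]
```

It dropped 8 mm, and the 9 N contact suggests it is seated. I release it and rise.

```bash
python3 -m creep '[[[0,0,0,0,0,0,0.5],[0,0,0,0,0,0,0.8],[0,0,0,0,0,0,0.8],[0,0,0,0,0,0,0.8],[0,0,0,0,0,0,0.8]]]' |tail -3; python3 -m creep '[[[0,0,0,0,0,-0.01,0.8],[0,0,0,0,0,-0.03,0.8],[0,0,0,0,0,-0.06,0.8],[0,0,0,0,0,-0.1,0.8],[0,0,0,0,0,-0.13,0.8]]]' |tail -3
python3 - <<'E'
from h import *
np.set_printoptions(precision=4,suppress=True)
s=bot.get_state();im=vision.get_image('wrist');cv2.imwrite('pics/w4.png',im[:,:,::-1]);w=ext('wrist',s);print(s['tool_pos'])
tp=vision.get_image('scene');cv2.imwrite('pics/s4.png',cv2.resize(tp[130:270,230:390],None,fx=4,fy=4)[:,:,::-1])
for b in blobs(im,(20,130,90),(36,255,255),(200,0,450,400),50)[:6]:
    p,q=onz(w,b[2],.122),onz(w,b[3],.122);print(b[0],b[1],onz(w,b[1],.122),onz(w,b[1],.076),np.degrees(np.arctan2(*(p-q)[1::-1])),np.linalg.norm(p-q))
for b in blobs(tp,(20,130,90),(36,255,255),(240,175,310,260)):print(*b[:2])
E
```

```text
wrist_force: [0.8, -0.2, -0.1]
grip_width: 0.8
grasp_force: 0.0
wrist_force: [0.4, 0.2, 0.5]
grip_width: 0.798
grasp_force: 0.0
[0.5859 0.0967 0.2277]
289 [321.0069 195.4014] [0.5844 0.0968 0.122 ] [0.5692 0.0955 0.076 ] 5.224054759484034 0.04399938079174521
103 [323.0583 114.    ] [0.6427 0.1007 0.122 ] [0.6383 0.1001 0.076 ] 5.279674440797927 0.009399067528004327
102 [320.9706 137.0686] [0.6269 0.1007 0.122 ] [0.6196 0.1001 0.076 ] 4.345007283604833 0.00979752673464672
63 [286.2222 286.2063] [0.5053 0.1177 0.122 ] [0.4755 0.1202 0.076 ] -112.12787614622967 0.02401897879088248
58 [441.2241 169.3276] [0.6118 0.0126 0.122 ] [ 0.6017 -0.0044  0.076 ] 27.990121628591226 0.008460959851847494
50 [322.54 239.24] [0.5494 0.0925 0.122 ] [0.5277 0.0903 0.076 ] -0.41821890312384563 0.007127837547061505
10 [303.  206.5]
5 [300.  217.6]
4 [252.  205.5]
```

View pics/w4.png

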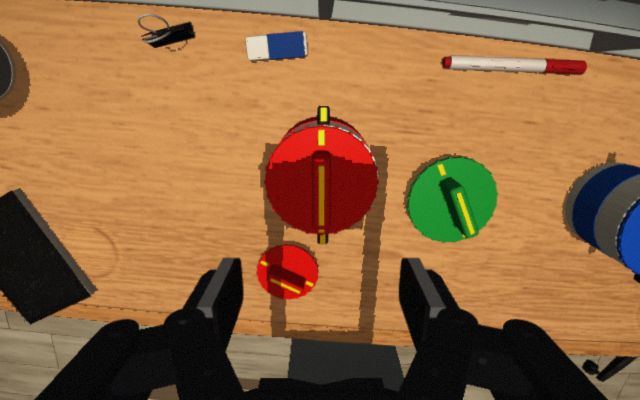

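View pics/s4.png

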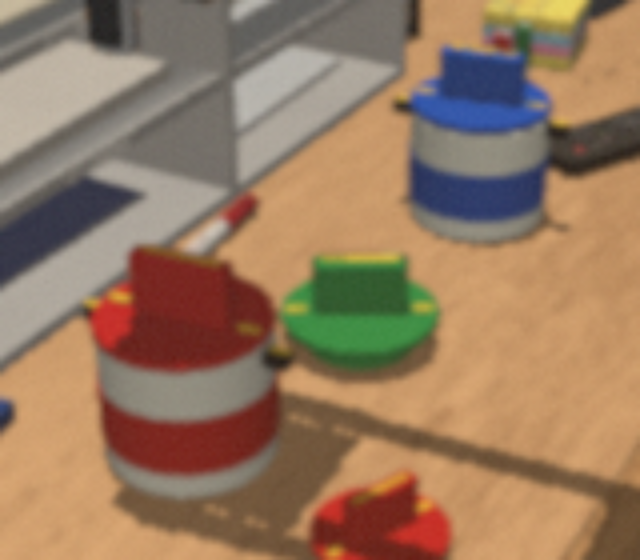

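The wrist view shows the bar and both flange marks lying on the line of the tabs, (323,114) to (322,239). The scene view shows the red flange sitting close on its rim beside the tab, like the blue one, and the blue lid looks unmoved.

```bash
python3 -c "
from workcell import bot
print(bot.sign_off())"
```

```text
the job is handed in; nothing more can be done
None
```

I turned the red lid about 110° clockwise until it dropped 8 mm, with its bar within about 0.5° of the tab line, then let go and handed the job in; the start was about 110°, not the 0.5–1.2 rad in the text, the blue lid looked unmoved, and no verdict came back.

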